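Clear the level crossing and hold the signal off

ROBOT

A 7-joint arm with a two-finger parallel gripper is mounted at the origin on the work surface. World frame = base frame: x ahead of the robot, y to its left, z up, the work surface at z = 0. Lengths are in m, angles in rad, forces in N, time in s.
With the tool pointing down it reaches from about 0.425 to 0.875 m from the base axis. Payload 4.7 kg.
Tool frame: the origin (TCP) lies between the finger pads; the fingertips stand 19 mm ahead of it and the grasp point (between the pads) is the TCP; z points along the fingers, y is the line along which they close (so a half turn about z gives the same grasp; the last joint's range is limited). The gripper opens to 85 mm and grips with 20 to 120 N. Pads are 22 mm wide; open, the fingers measure 114 mm over their backs; the gripper's body (76 mm by 85 mm) begins 54 mm behind the grasp point. The pads swing forward as they close: fully open they stand 13 mm farther back than shut.
Start: joints at [-1.335, 0.321, -0.07, 1.45, 0.023, 1.371, -0.057], TCP at [0.143, 0.634, 0.25] pointing down, gripper open.
Joint ranges: [-2.86, 2.86], [-0.3, 2.09], [-1.38, 1.24], [0.06, 2.45], [-1.56, 4.7], [0.09, 2.05], [-2.69, 2.69]. Speed limits (rad/s): [2.57, 2.57, 3.14, 3.14, 3.14, 3.14, 3.14].

INTERFACE

Orientations are given as [roll, pitch, yaw] about the fixed x, y, z axes, in that order (R = Rz(yaw) Ry(pitch) Rx(roll)).
In Python, from plant import env, planner, optics, readout gives the robot as it stands. The module is installed in compiled form; this text tells all that it offers. Calls block until the motion is done:
- env.move_ptp(position, orientation): joint-space move of the TCP to a pose.
- env.movel(position, vel=0.15, rotation=None, threshold=None): straight line of the TCP; rotation=None keeps the orientation; vel is the mean speed in m/s. With threshold (N) it stops when the force on the tool has changed by that much, and returns True; else False.
- env.set_joints(angles): joint-space move.
- env.grip(opening, f_grip=None): finger opening in m; f_grip is the grip in N (None keeps the last); returns when the fingers have stopped.
- env.dwell(seconds).
- planner.ik(position, orientation): joint angles nearest the present ones, or None.
- optics.capture(name): name is "scene" or "top" or "wrist"; returns a dict with "image" (480x640x3 uint8, blue, green, red), "mtx" (3x3 intrinsics, pixels), "R" (3x3) and "t" (3): a world point X has camera coordinates R X + t. Camera axes: x right, y down, z forward; pixel columns grow to the right and rows downward; lengths in m; the calibration is good to about 2 mm. A picture is of the moment at which its call begins. There is no depth.
A pose or a line that the arm cannot do raises env.MotionError and nothing moves.
- env.hand_in(): hands the job in; it is judged then, once.
Readings, each from a call of its own:
- readout.read_time(): time.
- readout.read_joint_positions(): joint angles.
- readout.read_dq(): joint speeds.
- readout.read_joint_efforts(): joint torques, N m.
- readout.read_position(): TCP position.
- readout.read_tool_rot(): TCP orientation.
- readout.read_contact_force(): force on the tool from outside, world axes, zero at the start.
- readout.read_wrist_torque(): the same for the moment, N m.
- readout.read_opening(): finger opening in m.
- readout.read_grip_force(): force on a finger pad.
Only numpy, scipy, OpenCV 4.12 (cv2) and the standard library are available. Lean on these libraries where they do the work, as an engineer would, in place of code of your own. Each camera call takes 0.05 s, during which the arm holds its last target. There are 200 camera calls.

TASK

The tank engine is waiting because the cream model car has stalled on the level crossing. Take the fragile car gently (squeeze it with no more than about 35 N) and set it down, without dropping it, on the near road on the robot's side of the line: on its wheels, lengthwise along the road, all of it behind the white stop line; let go of it. Only then pull the signal's spring-loaded knob out until the collar on its rod stands over the line on the index plate, and finish still holding the knob there so that the signal stays off; leave the engine, van, hut and screwdriver where they are.

Things in the scene. Friction and masses are not known exactly. Their poses are not given: they have to be found in the camera images.
- crossing: Fixed model railway line (32 mm gauge) crossed by a grey road 140 mm wide. Origin: on the baseboard where the centre lines of track and road meet. x: along the road, away from the robot; y: along the track, to the left; z up. Road, crossing timbers and rail tops lie 8 mm above the origin. Track bed and timbers span x -42 to 42 mm, the near road x -235 to -42 mm.
- stop_line (a point): Middle of the white stop line painted across the near road, 65 mm on the robot's side of the track's centre, on the road's surface; axes as crossing. (Beyond the track, 66 mm in x and 165 mm in y from the crossing's origin, stands a signal post 185 mm tall, whose short arm drops as the knob is pulled.)
- car: Cream 1:43 model saloon, 98 long (its x), 40 wide (its y), 34 high, about 0.12 kg; its wheels do not turn. Origin: under its middle, at road level. Sides flat and full width from 8 to 21 mm above the road; the cabin above is 34 wide. Starts on the crossing, within 0.5 rad of the road's direction. Fragile: the contact forces of both pads added must stay below 90 N.
- pull_unit: Signal pull, fixed: dark wooden base plate 185 x 80 x 6 mm with a grey spring housing 60 long, 48 wide, top at 62 mm. Origin: on the baseboard under the housing's front face, on the rod's line; z up. The housing lies at x 0 to 60 mm; the rod comes out towards -x, 40 mm above the baseboard. The plate runs from x -115 to 70 mm.
- pull (a joint): How far the rod is drawn out of the housing, in m: 0 home, end stop at 0.050. It moves along -x of pull_unit against a return spring: 3 N at home, rising by 1.5 N each 10 mm; let go, it springs back home.
- knob (a point): Centre of the round black knob at the rod's outer end: 28 mm diameter, 16 mm long along the rod, axis along x of pull_unit, 58 mm in front of the housing face at home and 40 mm above the baseboard. The rod behind it is 8 mm thick, free for 28 mm between the collar and the 6 mm long, 15 mm thick boss on the knob's back.
- collar (a point): Centre of the dark steel collar fixed on the rod: 18 mm diameter, 8 mm long along the rod, 12 mm in front of the housing face at home, 46 mm behind the knob's centre. It moves with the knob.
- mark (a point): Middle of the black engraved line (2 mm wide, across the rod's direction) on the white index plate, a strip 14 x 74 x 1.5 mm screwed across the base plate under the rod; its axes are parallel to those of pull_unit. The owner sets the plate differently each time, 18 to 30 mm in front of the collar's home place.
- loco: Maroon and black tank engine, about 215 mm long (its y), 60 wide, 90 high, 0.8 kg, standing on the rails to the left. Origin: under its middle at rail top. Not to be moved.
- van: Dark green model van, 105 x 42 x 48 mm, parked on the far road. Origin: centre of its underside. Not to be moved.
- hut: Small dark wooden hut, 60 x 70 mm, 68 high, beyond the track to the right of the road. Origin: centre of its underside. Not to be moved.
- screwdriver: Screwdriver 150 mm long lying on the baseboard left of the near road, its length along its x. Not to be moved.
There are look-alikes about, which are no part of the job. Several things have the shape of the car; the one meant has the colours described above.

How it is judged:
By the outcome, as a careful person would: the job done as asked, in the order asked, and still so for the second after the job is handed in, while the arm keeps its last pose, push and grip.
It also fails if it takes over 48 s, if anything falls off the work surface, if the arm or the gripper's body presses on something with over 40 N, if the wrist force passes 120 N, or if a joint passes its speed limit or range.

## Working session

There is one attempt and no reset: what is moved stays moved. The work goes in short steps, each a Python script; the robot and the scene stay as the last script left them, time stands still between calls to the robot, and variables do not carry over. Pictures are saved under pics/ and viewed, at most 10 in all, crops included, and the job is handed in when it is done.

```bash
mkdir -p pics; python3 - <<'E'
from plant import env,planner,optics,readout
import cv2,pickle
d={}
for n in("scene","top"):
    c=optics.capture(n);d[n]=c;cv2.imwrite(f"pics/{n}0.png",c["image"]);print(n,c["mtx"].tolist(),c["R"].tolist(),c["t"])
pickle.dump(d,open("cap0.pkl","wb"));print(readout.read_time())
E
```

```text
scene [[483.50895353924835, 0.0, 325.9011606077744], [0.0, 483.50895353924835, 239.38020996655456], [0.0, 0.0, 1.0]] [[0.2826653508095036, 0.9591478213095543, 0.011651451792608934], [0.6196019959019723, -0.17329997628868, -0.7655458738002807], [-0.7322524606486707, 0.22361255576438036, -0.6432758030413465]] [-0.23255072 -0.26297511  1.42773686]
top [[520.274023846165, 0.0, 322.08321286609134], [0.0, 520.274023846165, 239.47627048121964], [0.0, 0.0, 1.0]] [[0.005300822764823777, -0.999984068008998, 0.0019403623867332573], [-0.9966526947870371, -0.0054414429133329565, -0.08157080772407609], [0.08158006650985995, -0.0015014750070722683, -0.9966656602497401]] [0.06561018 0.56339308 1.03090069]
0.1
```

View pics/scene0.png

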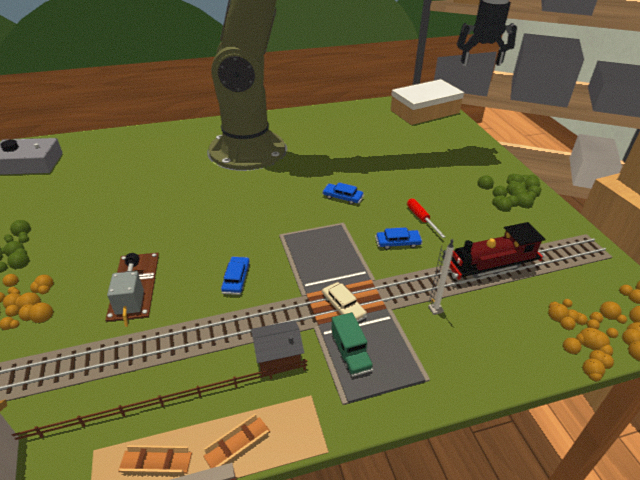

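View pics/top0.png

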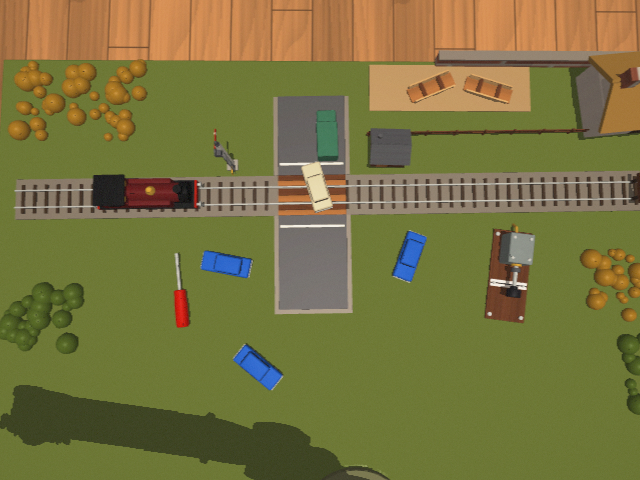

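The scene shows one cream car: scene (343,300), top (317,186), on the crossing timbers. The look-alikes are three blue cars at top (227,264), (410,256) and (258,367). Only the cream one fits the description. The green van sits just beyond it at top (327,135), and the pull unit is at top (512,275), with its knob towards the robot near (514,289).

```bash
cat > h.py <<'E'
import numpy as np,cv2,pickle
def ray(c,uv):
    d=c["R"].T@np.linalg.inv(c["mtx"])@np.array([uv[0],uv[1],1.]);o=-c["R"].T@c["t"];return o,d/np.linalg.norm(d)
def onz(c,uv,z):
    o,d=ray(c,uv);return o+d*(z-o[2])/d[2]
def tri(obs):
    A=np.zeros((3,3));b=np.zeros(3)
    for c,uv in obs:
        o,d=ray(c,uv);P=np.eye(3)-np.outer(d,d);A+=P;b+=P@o
    X=np.linalg.solve(A,b);r=[np.linalg.norm(np.cross(X-ray(c,uv)[0],ray(c,uv)[1])) for c,uv in obs];return X,max(r)
def proj(c,X):
    p=c["mtx"]@(c["R"]@np.asarray(X)+c["t"]);return p[:2]/p[2]
E
python3 - <<'E'
from h import *
d=pickle.load(open("cap0.pkl","rb"));t=d["top"];s=d["scene"]
for n,uv,z in[("roadL near",(278,308),.008),("roadR near",(349,308),.008),("stopL",(281,226),.008),("stopR",(344,226),.008),("car",(317,186),.04),("knob",(514,289),.04),("plate nearL",(487,320),.006),("plate nearR",(523,322),.006),("plate farL",(495,230),.006),("plate farR",(532,235),.006),("loco r",(197,193),.04)]:
    print(n,onz(t,uv,z).round(4))
print("knob tri",tri([(t,(514,291)),(s,(132,259))]),"car",tri([(t,(317,186)),(s,(343,298))]))
a=cv2.resize(t["image"][145:245,250:380],None,fx=4,fy=4,interpolation=2)
b=cv2.resize(t["image"][215:330,475:550],None,fx=3.5,fy=3.5,interpolation=2)
im=np.zeros((403,790,3),np.uint8);im[:400,:520]=a;im[:b.shape[0],525:525+b.shape[1]]=b[:403];cv2.imwrite("pics/crop1.png",im)
E
```

```text
roadL near [0.4241 0.1575 0.008 ]
roadR near [0.4248 0.0132 0.008 ]
stopL [0.5916 0.1533 0.008 ]
stopR [0.5923 0.0236 0.008 ]
car [0.6694 0.0795 0.04  ]
knob [ 0.4654 -0.3116  0.04  ]
plate nearL [ 0.4019 -0.2677  0.006 ]
plate nearR [ 0.3983 -0.3408  0.006 ]
plate farL [ 0.586  -0.2879  0.006 ]
plate farR [ 0.576 -0.364  0.006]
loco r [0.6538 0.3201 0.04  ]
knob tri (array([ 0.46159043, -0.30846364,  0.0474709 ]), np.float64(0.00025964427849031773)) car (array([0.6705115 , 0.07919014, 0.03351861]), np.float64(0.0003341692553463582))
```

View pics/crop1.png

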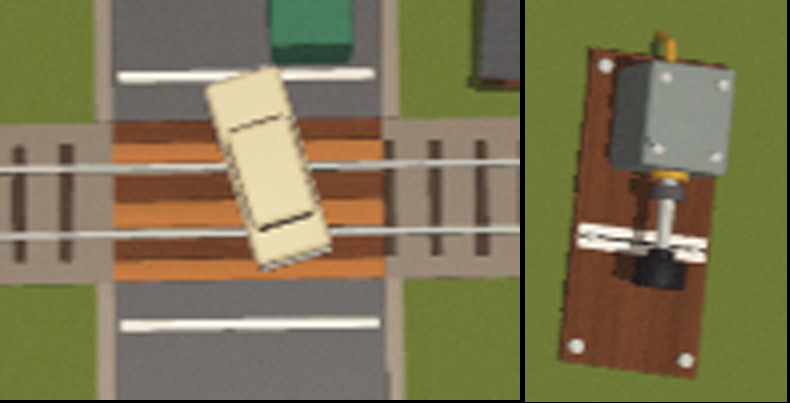

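The crop confirms the cream car on the orange timbers, running from about (240,75) to (295,260) in the crop, with the van's tail close by at (312,60). The stop line is at crop row 325. The pull unit's index plate lies across the rod at crop row 241.

```bash
python3 - <<'E'
from plant import env,planner,optics,readout
from h import *
print(readout.read_tool_rot())
d={}
for i,x in enumerate((0.58,0.67)):
    (env.move_ptp if i==0 else env.movel)(*(([x,.08,.30],[np.pi,0,0]) if i==0 else ([x,.08,.30],.2)))
    d[i]=optics.capture("wrist");print(readout.read_position(),readout.read_tool_rot(),readout.read_time(),d[i]["R"].tolist(),-d[i]["R"].T@d[i]["t"])
pickle.dump(d,open("cap1.pkl","wb"));cv2.imwrite("pics/w01.png",cv2.resize(np.hstack([d[0]["image"],d[1]["image"]]),(800,300),interpolation=cv2.INTER_AREA))
cv2.imwrite("pics/w1.png",d[1]["image"]);cv2.imwrite("pics/w0.png",d[0]["image"]);print(d[0]["mtx"])
E
```

```text
[-3.13987626e+00  7.39013368e-05  2.91982857e+00]
[0.57985892 0.08128333 0.29978523] [-3.14147996e+00  3.72450009e-04  2.16254462e-03] 2.6583 [[0.0025023840148733567, -0.9999967492311825, -0.0004894908714023207], [-0.9520797031884661, -0.0025321829267090095, 0.3058395442486003], [-0.3058397895153736, -0.0002992936630856433, -0.952082944691532]] [0.65880601 0.08173601 0.42429879]
[0.66921663 0.07999351 0.29989273] [-3.14157982e+00  1.00978719e-03  7.39551194e-05] 3.3083 [[0.00022089659575804107, -0.9999998930567255, 0.00040631420567538543], [-0.951731601327321, -8.552364734524521e-05, 0.30693150982041756], [-0.30693144224668373, -0.0004545021952596172, -0.9517315184379088]] [0.74859176 0.08028888 0.42387166]
[[427.47569454   0.         319.10585126]
 [  0.         427.47569454 237.97831682]
 [  0.           0.           1.        ]]
```

View pics/w01.png

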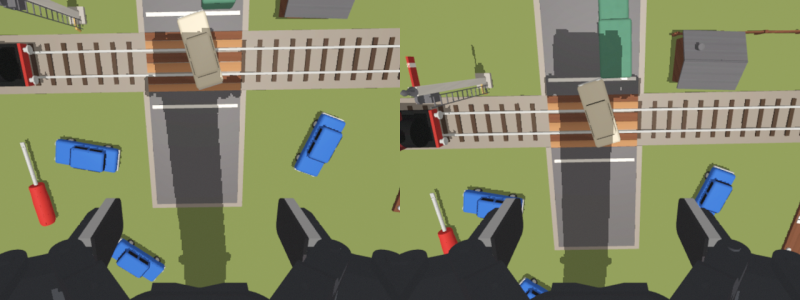

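Left (w0) shows the car at about (200,50) in the montage, with the stop line at row 106. Right (w1) shows the car at (598,113), with the van just beyond it at (615,40). Next I'll segment the cream silhouette and fit the car's pose to it in both views.

```bash
cat >> h.py <<'E'
def creammask(im):
    h=cv2.cvtColor(im,cv2.COLOR_BGR2HSV);m=cv2.inRange(h,(18,40,90),(32,140,255))
    n,l,st,ce=cv2.connectedComponentsWithStats(cv2.morphologyEx(m,cv2.MORPH_CLOSE,np.ones((5,5))))
    i=1+np.argmax(st[1:,4]);return (l==i).astype(np.uint8),st[i],ce[i]
BODY=np.array([(x,y,z) for x in(-.049,.049) for y in(-.02,.02) for z in(.008,.021)]+[(x,y,.034) for x in(-.028,.018) for y in(-.016,.016)])
def model(c,p,flip=1):
    x,y,z,a=p;R=np.array([[np.cos(a),-np.sin(a),0],[np.sin(a),np.cos(a),0],[0,0,1]]);P=(BODY*[flip,1,1])@R.T+[x,y,z]
    q=np.array([proj(c,X) for X in P]);m=np.zeros((480*4,640*4),np.uint8);cv2.fillConvexPoly(m,cv2.convexHull((q*4+1.5).round().astype(np.int32)),255)
    return cv2.resize(m,(640,480),interpolation=cv2.INTER_AREA)/255.
def fitcar(cs,p0):
    from scipy.optimize import minimize
    ms=[cv2.fillConvexPoly(np.zeros((480,640),np.uint8),cv2.convexHull(cv2.findNonZero(creammask(c["image"])[0])),1) for c in cs]
    f=lambda p:sum(np.abs(model(c,p)-m).sum()/m.sum() for c,m in zip(cs,ms))/len(cs)
    p0=np.array(p0);S=np.vstack([p0]+[p0+np.eye(4)[i]*[.01,.01,.006,.1][i] for i in range(4)])
    r=minimize(f,p0,method="Nelder-Mead",options=dict(initial_simplex=S,xatol=1e-5,fatol=1e-5));return r.x,r.fun
E
python3 - <<'E'
from h import *
d=pickle.load(open("cap1.pkl","rb"));t=pickle.load(open("cap0.pkl","rb"))["top"]
for k,c in [("w0",d[0]),("w1",d[1]),("top",t)]: print(k,creammask(c["image"])[1:])
print(fitcar([d[0],d[1]],[.67,.079,.008,.24]));print(fitcar([d[0],d[1],t],[.67,.079,.008,.24]))
L=[]
for k,rng in((0,(150,200,230,395)),(1,(230,280,320,395+0))):
    c=d[k];g=c["image"].min(2);print(k)
    if k==1: rng=(235,275,325,385)
    r0,r1,c0,c1=rng
    m=(g[r0:r1,c0:c1]>200).astype(np.uint8);n,l,st,ce=cv2.connectedComponentsWithStats(m);i=1+np.argmax(st[1:,4]);print(st[i],ce[i]+[c0,r0])
    if k==0:
        q=cv2.minAreaRect(np.argwhere(l==i)[:,::-1].astype(np.float32)+np.float32([c0,r0]));print(np.array([onz(c,p,.008) for p in cv2.boxPoints(q)]).round(4), onz(c,ce[i]+[c0,r0],.008))
E
```

```text
w0 (array([ 284,   18,   73,  124, 4256], dtype=int32), array([323.08153195,  89.72720865]))
w1 (array([ 284,  127,   69,  109, 4225], dtype=int32), array([317.72331361, 179.73869822]))
top (array([ 344,   96,  139,  119, 1779], dtype=int32), array([408.45025295, 185.78808319]))
(array([0.67406083, 0.08024718, 0.00521838, 0.30294595]), np.float64(0.048936497702273284))
(array([0.67415522, 0.08021232, 0.00504613, 0.29772903]), np.float64(0.39604660886210125))
0
[118  16  32   6 167] [364.43712575 168.80239521]
[[0.5985 0.0538 0.008 ]
 [0.5986 0.0237 0.008 ]
 [0.5937 0.0235 0.008 ]
 [0.5937 0.0536 0.008 ]] [0.59583717 0.03770776 0.008     ]
1
[ 11  18  39   6 191] [355.2565445  255.35078534]
```

Stop line is at x≈0.592 to 0.596, with its middle at y≈0.0885, and the road yaw is about 0. The car fits at (0.674, 0.080), yaw 0.30, at road level within 3 mm, with only 5% silhouette error. Now I'll grasp it.

```bash
python3 - <<'E'
from plant import env,planner,optics,readout
from h import *
yaw=.30
env.grip(.085,25)
env.move_ptp([.674,.0802,.12],[np.pi,0,yaw])
print(env.movel([.674,.0802,.045],.12))
print(env.movel([.674,.0802,.030],.03,threshold=6),readout.read_position(),readout.read_contact_force())
env.grip(.034,25);print(readout.read_opening(),readout.read_grip_force(),readout.read_contact_force())
env.movel([.674,.0802,.075],.06);env.dwell(.1)
print(readout.read_opening(),readout.read_grip_force(),readout.read_contact_force(),readout.read_position(),readout.read_time())
c=optics.capture("wrist");s=optics.capture("scene");pickle.dump({"w":c,"s":s},open("cap2.pkl","wb"))
w=c["image"];cv2.imwrite("pics/lift.png",np.hstack([cv2.resize(w,(400,300),interpolation=3),cv2.resize(s["image"][200:380,240:480],(400,300))]))
E
```

```text
False
False [0.67398061 0.08012265 0.02986434] [-0.15867065 -0.58796705 -0.13910636]
0.039332005288829304 28.061144649982452 [-0.93635316 -0.13885319  2.16039746]
0.039347259458941644 27.761065363883972 [-0.12773181  0.67128851 -2.20654861] [0.67355713 0.08019169 0.07437496] 7.1833
```

View pics/lift.png

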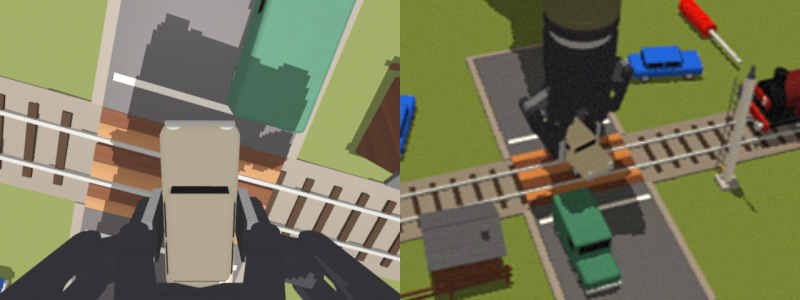

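The car is held squarely between the pads: in the wrist view it sits at (200,200), parallel to the fingers, and in the scene view it is clear of the rails. Next I'll carry it to the near road.

```bash
python3 - <<'E'
from plant import env,planner,optics,readout
from h import *
env.movel([.520,.0885,.075],.12,rotation=[np.pi,0,0])
env.dwell(.15);print(readout.read_position(),readout.read_tool_rot(),readout.read_grip_force())
env.movel([.520,.0885,.036],.08)
print(env.movel([.520,.0885,.0275],.015,threshold=2.0),readout.read_position(),readout.read_contact_force())
env.grip(.07);print(readout.read_opening(),readout.read_position())
env.movel([.520,.0885,.10],.1)
env.movel([.49,.0885,.28],.2);print(readout.read_time())
c=optics.capture("wrist");s=optics.capture("scene");t=optics.capture("top");pickle.dump({"w":c,"s":s,"t":t},open("cap3.pkl","wb"))
cv2.imwrite("pics/placed.png",np.hstack([cv2.resize(c["image"],(400,300),interpolation=3),cv2.resize(t["image"][120:300,240:480],(400,300))]))
print(creammask(c["image"])[1:],fitcar([c],[.52,.0885,.008,0.]))
E
```

```text
[0.52045021 0.08829765 0.07500838] [ 3.14124449e+00 -3.12829788e-04 -3.01786869e-04] 27.73945301771164
True [0.52032002 0.08865772 0.03019222] [-0.10843401  0.22151822  4.17466344]
0.07004713229258255 [0.51912513 0.08840112 0.02914542]
12.275
(array([ 295,   99,   48,  114, 5203], dtype=int32), array([318.2894484 , 154.47953104])) (array([ 0.52069056,  0.08887901,  0.00863379, -0.00590302]), np.float64(0.02847184491138586))
```

View pics/placed.png

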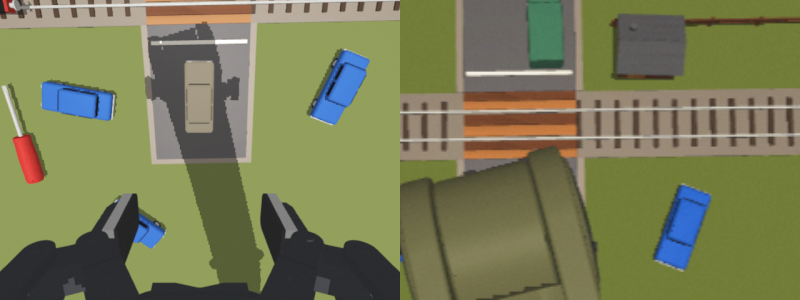

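The car stands on the near road at (0.521, 0.089), yaw -0.006. Its front is at 0.570, about 22 mm behind the stop line, and it has been released; in the wrist view it is at (199,97) with the line at row 42. Next is the pull unit.

```bash
python3 - <<'E'
from plant import env,planner,optics,readout
from h import *
d={};yaw=-.115
for i,p in enumerate(([.50,-.29,.22],[.545,-.315,.22])):
    if i==0: env.move_ptp(p,[np.pi,0,yaw])
    else: env.movel(p,.15)
    env.dwell(.1);d[i]=optics.capture("wrist")
print(readout.read_time())
pickle.dump(d,open("cap4.pkl","wb"))
cv2.imwrite("pics/pull.png",np.hstack([d[0]["image"][:,120:520],d[1]["image"][:,120:520]]))
E
```

```text
14.6417
```

View pics/pull.png

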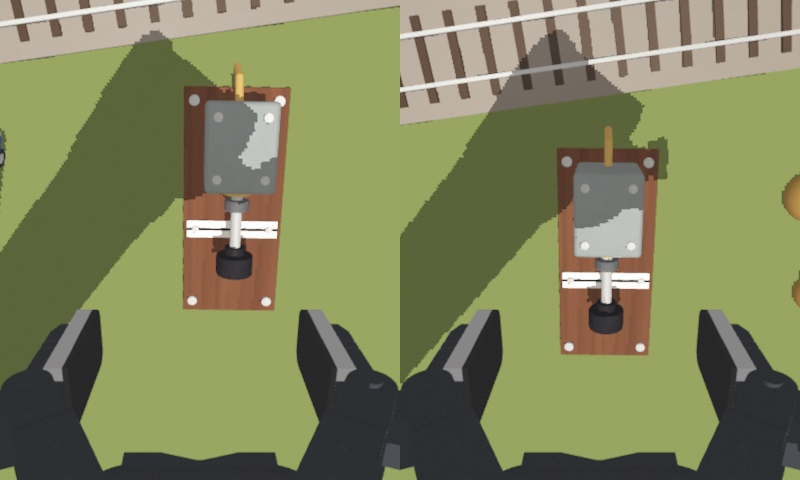

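View 0 (left) shows the knob at (234,262), the collar at (236,204) and the engraved line at row 229, from x=188 to 276. View 1 (right) shows the knob at (606,317), the collar at (606,264) and the line at row 281. I'll fit the unit's pose from the plate corners in both views and check the heights.

```bash
python3 - <<'E'
from h import *
from scipy.optimize import least_squares
d=pickle.load(open("cap4.pkl","rb"))
C=np.array([(-.115,.04),(-.115,-.04),(.07,.04),(.07,-.04)])
px=[np.array([(183,308),(274,309),(184,87),(290,87)])+[120,0.],np.array([(161,353),(249,353),(158,149),(258,149)])+[120,0.]]
W=lambda p,X:np.array([p[0]+np.cos(p[2])*X[0]-np.sin(p[2])*X[1],p[1]+np.sin(p[2])*X[0]+np.cos(p[2])*X[1],p[3]+X[2]])
f=lambda p:np.concatenate([proj(d[k],W(p,(*C[i],0)))-px[k][i] for k in(0,1) for i in range(4)])
r=least_squares(f,[.515,-.317,-.115,.006]);p=r.x;print("unit",p.round(4),"res",r.fun.round(1))
# collar & knob triangulated (tops seen: rough)
for n,a,b in[("collar",(236.5,204),(206.5,264)),("knob",(234,262),(206,317)),("line",(232,229.7),(206,280.8))]:
    X,e=tri([(d[0],np.add(a,(120,0))),(d[1],np.add(b,(120,0)))]);q=X-[p[0],p[1],0];print(n,X.round(4),e.round(4),"unit x,y",np.round([np.cos(p[2])*q[0]+np.sin(p[2])*q[1],-np.sin(p[2])*q[0]+np.cos(p[2])*q[1]],4))
# subpixel line: darkest row in columns away from the rod
for k,cols,rows in((0,list(range(318,340))+list(range(372,384)),(216,244)),(1,list(range(290,312))+list(range(345,360)),(268,294))):
    P=[]
    for c in cols:
        g=d[k]["image"][rows[0]:rows[1],c].astype(float).max(1);w=np.where(g>150)[0]
        if len(w)<4: continue
        s=np.arange(w[0],w[-1]+1);wt=np.clip(200-g[s],0,None);wt[:2]=0;wt[-2:]=0
        if wt.sum()<20: continue
        X=onz(d[k],(c,rows[0]+(wt*s).sum()/wt.sum()),p[3]+.0015);q=X[:2]-p[:2];P.append(np.cos(p[2])*q[0]+np.sin(p[2])*q[1])
    print("line x in unit",k,np.median(P).round(4),np.std(P).round(4),len(P))
out=[]
for k in(0,1):
    im=cv2.resize(d[k]["image"][180:340,270:400],None,fx=3,fy=3,interpolation=2)
    for x in(-.008,-.016,-.05,-.066):
        R=.009 if x>-.03 else .014
        for a in np.linspace(0,2*np.pi,40):
            u=(proj(d[k],W(p,(x,R*np.cos(a),.04-.006+R*np.sin(a))))-[270,180])*3+1;cv2.circle(im,tuple(u.round().astype(int)),1,(0,0,255) if x>-.03 else (255,255,0),-1)
    out.append(im)
cv2.imwrite("pics/ov.png",np.hstack(out));pickle.dump(p,open("unit.pkl","wb"))
E
```

```text
unit [ 0.5164 -0.3173 -0.1233  0.0026] res [ 0.8 -0.   0.  -0.1 -0.1 -0.4 -0.1  0.9  0.4 -0.3 -0.6  0.4 -1.  -0.7
  0.6  0.1]
collar [ 0.5069 -0.3154  0.0473] 0.0002 unit x,y [-0.0097  0.0008]
knob [ 0.4624 -0.3099  0.0458] 0.0003 unit x,y [-0.0545  0.0007]
line [ 0.476  -0.3122  0.0074] 0.0001 unit x,y [-0.0407  0.0001]
line x in unit 0 -0.0412 0.0013 34
line x in unit 1 -0.0417 0.0022 35
```

View pics/ov.png

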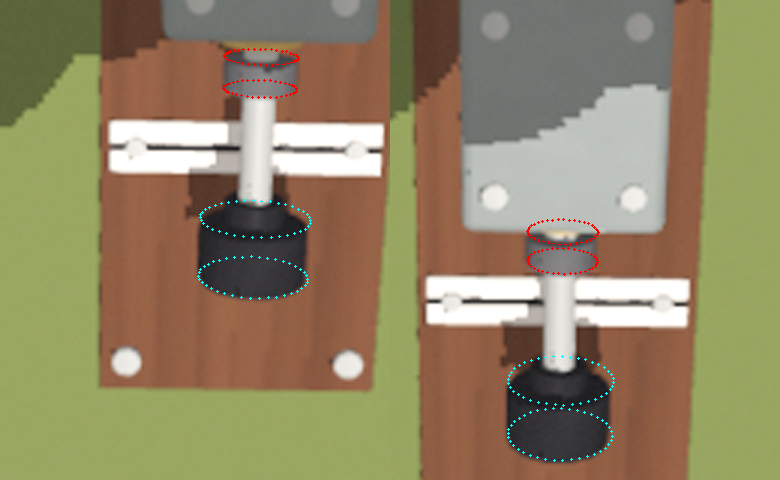

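The unit fit has residuals of at most 1 px: yaw -0.123, with the collar and knob rings landing on their images within about 0.5 mm. The line sits at unit x≈-0.041, so the pull needed is about 29 mm, which is inside the 18–30 mm range. The heights come out as they should: line 7.4 mm, knob 46 mm on its visible upper surface. Now I'll grip and pull.

```bash
python3 - <<'E'
from plant import env,planner,optics,readout
from h import *
p=pickle.load(open("unit.pkl","rb"));ux=np.array([np.cos(p[2]),np.sin(p[2]),0])
P=lambda x,z:np.array([p[0],p[1],0])+ux*x+[0,0,z]
rot=[np.pi,0,p[2]]
env.movel(P(-.059,.12),.15,rotation=rot);env.grip(.085,60)
env.movel(P(-.059,.055),.1);print(env.movel(P(-.059,.040),.04,threshold=8),readout.read_position(),readout.read_contact_force())
env.grip(.02,60);print(readout.read_opening(),readout.read_grip_force(),readout.read_contact_force())
d={};q0=readout.read_position();d[0]=optics.capture("wrist")
env.movel(P(-.059-.027,.040),.03);env.dwell(.2);q1=readout.read_position()
print("moved",(q1-q0)@ux,q1,readout.read_contact_force(),readout.read_opening(),readout.read_grip_force(),readout.read_time())
for n in("wrist","scene","top"): d[n]=optics.capture(n)
pickle.dump(d,open("cap5.pkl","wb"))
cv2.imwrite("pics/pulled.png",np.hstack([cv2.resize(d[k]["image"][150:400,190:450],(390,375),interpolation=2) for k in(0,"wrist")]))
E
```

```text
False [ 0.45775953 -0.31007495  0.03982493] [ 0.43646515 -0.45038991  0.11934204]
0.025959129560229607 58.689499497413635 [-0.76123984  1.91501248  4.55498336]
moved -0.025379944713390775 [ 0.4328157  -0.30665698  0.04040809] [7.36600095 0.6589295  1.20641931] 0.02632605676912822 58.92185389995575 19.175
```

View pics/pulled.png

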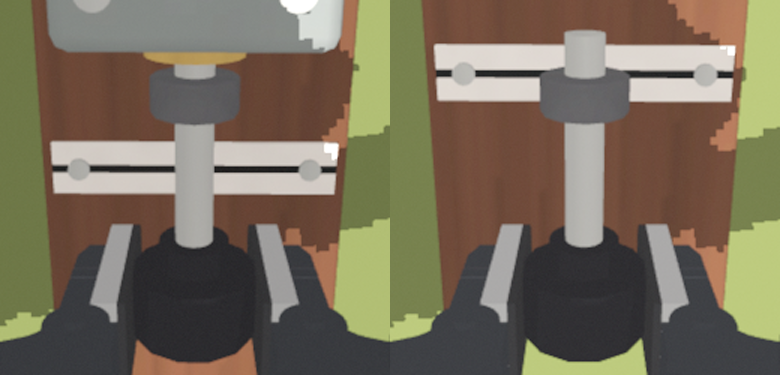

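The collar moved with the knob and there is no slip: the knob looks the same in both crops. In the right crop the collar is at (585,95) and the line at row 73. Now I'll work out the remaining offset from both pictures, allowing for the height difference.

```bash
python3 - <<'E'
from h import *
from scipy.optimize import least_squares
d=pickle.load(open("cap5.pkl","rb"));p=pickle.load(open("unit.pkl","rb"));ux=np.array([np.cos(p[2]),np.sin(p[2]),0]);uy=np.array([-ux[1],ux[0],0])
O=np.array([p[0],p[1],0]);A=np.linspace(0,2*np.pi,120)
for k,lines,top,bot,off in((0,[(120,168.5),(250,169)],68,123,0),("wrist",[(485,73.5),(665,74)],66,122.5,390)):
    c=d[k];full=lambda u:(190+(u[0]-off)/1.5-.17,150+(u[1])/1.5-.17)
    L=np.mean([(onz(c,full(u),.0075)-O)@ux for u in lines])
    for dz in(0,-.003):
      def ext(s):
        P=[O+ux*(s[0]+e)+uy*(s[1]+.009*np.cos(a))+[0,0,.04+dz+.009*np.sin(a)] for e in(-.004,.004) for a in A]
        v=np.array([proj(c,X) for X in P]);return v
      tgt=np.array([150+top/1.5-.17,150+bot/1.5-.17])
      r=least_squares(lambda s:np.array([ext([s[0],0])[:,1].min(),ext([s[0],0])[:,1].max()])-tgt,[-.012],diff_step=1e-3)
      Lz=np.mean([(onz(c,full(u),.0075+dz)-O)@ux for u in lines])
      print(k,dz,"line",Lz.round(4),"collar",r.x.round(4),"collar-line",(r.x[0]-Lz).round(4),"res px",r.fun.round(2))
E
```

```text
0 0 line -0.0406 collar [-0.012] collar-line 0.0286 res px [-2.14  1.97]
0 -0.003 line -0.0418 collar [-0.0128] collar-line 0.029 res px [-1.64  1.51]
wrist 0 line -0.0405 collar [-0.0372] collar-line 0.0033 res px [-1.45  1.34]
wrist -0.003 line -0.0411 collar [-0.0379] collar-line 0.0032 res px [-0.96  0.88]
```

The views agree: collar to line is 28.6–29.0 mm at home and 3.3 mm now, after a 25.4 mm pull. I'll make the last 3.3 mm and close the loop on the measured TCP.

```bash
python3 - <<'E'
from plant import env,planner,optics,readout
from h import *
p=pickle.load(open("unit.pkl","rb"));ux=np.array([np.cos(p[2]),np.sin(p[2]),0])
P=lambda x,z:np.array([p[0],p[1],0])+ux*x+[0,0,z]
q0=np.array([0.45775953,-0.31007495,0.0398]);q1=np.array([0.4328157,-0.30665698,.0404])
cmd=-.086-.0033
for i in range(3):
    env.movel(P(cmd,.040),.02);env.dwell(.3)
    m=(q1-readout.read_position())@ux;print("since q1",m)
    if abs(m-.0033)<.0003: break
    cmd-=(.0033-m)
print(readout.read_contact_force(),readout.read_grip_force(),readout.read_opening(),readout.read_time())
w=optics.capture("wrist");t=optics.capture("top");s=optics.capture("scene");pickle.dump({"wrist":w,"t":t,"s":s},open("cap6.pkl","wb"))
cv2.imwrite("pics/fin.png",np.hstack([cv2.resize(w["image"][150:400,190:450],(390,375),interpolation=2),cv2.resize(s["image"][180:400,220:480],(400,375))]))
E
```

```text
since q1 0.0031233910405647227
[6.99263349 0.04584579 0.01293962] 59.187886118888855 0.02606071546360402 19.9417
```

View pics/fin.png

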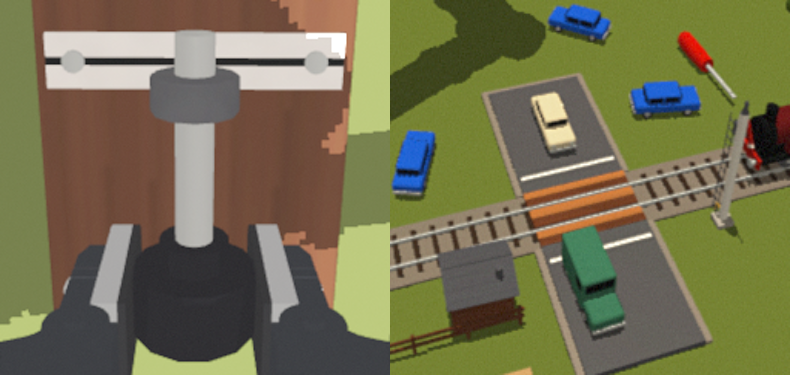

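The final view shows the line at row 61 and the collar at (195,95). That is 12 crop px (3.1 mm) beyond the previous picture, which matches the predicted alignment over the line. In the scene view the cream car stands on the near road at (553,122), behind the stop line, and the van, hut, engine and screwdriver have not moved.

```bash
python3 -c "
from plant import env
print(env.hand_in())"
```

```text
the job is handed in; nothing more can be done
None
```

I handed the job in at about 20 s: the car stands released on the near road behind the stop line (squeezed at about 28 N), and the gripper still holds the knob with the collar over the line by my measurement, to within about 0.5 mm; no verdict was returned.

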